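Show the painter which brush, which paint and which shape

ROBOT

A 6-joint arm with a two-finger parallel gripper is mounted at the origin on the work surface. World frame = base frame: x ahead of the robot, y to its left, z up, the work surface at z = 0. Lengths are in m, angles in rad, forces in N, time in s.
With the tool pointing down it reaches from about 0.3 to 0.875 m from the base axis. Payload 6.4 kg.
Tool frame: the origin (TCP) lies at the very end of the fingers, on their centre line; the grasp point (between the pads) lies 19 mm behind it; z points along the fingers, y is the line along which they close (so a half turn about z gives the same grasp; the last joint's range is limited). The gripper opens to 85 mm and grips with 20 to 120 N. Pads are 22 mm wide; open, the fingers measure 114 mm over their backs; the gripper's body (76 mm by 85 mm) begins 54 mm behind the grasp point. The pads swing forward as they close: fully open they stand 13 mm farther back than shut.
Start: joints at [1.087, 0.181, 1.607, -0, 1.354, -0.206], TCP at [0.158, 0.553, 0.208] pointing down, gripper open.
Joint ranges: [-2.99, 2.99], [-0.89, 2.07], [0.3, 2.58], [-1.14, 4.28], [0, 2.63], [-3.12, 3.12]. Speed limits (rad/s): [2.57, 2.57, 3.01, 3.14, 3.14, 3.14].

INTERFACE

Orientations are given as a unit quaternion [w, x, y, z].
In Python, from bench import telemetry, camera, ctrl, spotter gives the robot as it stands.
- The arm moves only by the tool send_rows, never from a script. Its argument "series" is a list of rows, each a list of 3 entries, a list of its own where there are three numbers: the turn, a rotation vector about the world's x, y, z in degrees, then the shift along the world's x, y, z in mm, then the closure, from -1 (fully open) to 1 (shut), so that 0 is half open. In form: [[[rx, ry, rz], [dx, dy, dz], gripper], ...]. A call has 1 to 10 rows; each row is the pose to reach, as a shift and turn from the pose commanded when the call began; what a row does not reach only later rows make up. A row lasts 1/8 s, in which the tool goes at most 62.5 mm and 10.7 degrees, less where a joint would pass 70% of its speed; a pose out of reach is approached as far as the arm can. A call with a gripper value outside its range is refused whole. The fingers move at their own pace and stop on an object; the grip force is fixed at half the most. Time passes only in rows, so rows that repeat a pose let the fingers close. It gives the time, the measured TCP pose, the force, the opening and the grip force at its end, in the units of the state.
- telemetry.get_obs(): the state, without advancing time (a new reading comes with each control period).
- camera(name): name is "side" or "top"; returns a dict with "pixels" (384x512x3 uint8, red, green, blue), "camera_matrix" (3x3 intrinsics, pixels), "xyz" and "orientation" of the camera in the world. Camera axes: x right, y up, looking along -z (the intrinsics and any distortion apply to the point x, -y, -z); pixel columns grow to the right and rows downward; lengths in m; the calibration is good to about 2 mm. A picture is of the moment at which its call begins. There is no depth.
- ctrl.hand_in(): hands the job in; it is judged then, once.
Trained networks look in the newest picture that a camera, given by its name, has taken for a name from the list of things; names that differ only in an ending like _2 or _b are one class to them, and where a whole thing is asked for, a point or a joint stands for the part that bears it (a point fixed in the world has none). Each returns a list of dicts, best first, with "conf" (0 to 1); they miss things now and then, are a little off and sometimes report something else, mostly with a low value. They report only what shows in the picture. A call takes as long as a camera call. They do not tell look-alikes from the thing itself.
- spotter.boxes_of(thing, camera): "xyz" ([x, y, z] in m, in world coordinates, good to about 4 mm: the middle of the surface that is visible of it).
- spotter.landmark_of(thing, camera): "xyz" ([x, y, z] in m, in world coordinates, good to about 4 mm: a listed point, or the origin of a listed thing).
The state is a dict: "time_s": time; "q": joint angles; "dq": joint speeds; "joint_efforts": joint torques, N m; "eef_pos": TCP position; "eef_rot": TCP orientation; "wrist_force": force on the tool from outside, world axes, zero at the start; "torque": the same for the moment, N m; "opening": opening from 0.0 (shut) to 1.0 (fully open); "grasp_force": force on a finger pad.
Only numpy, scipy, OpenCV 4.12 (cv2) and the standard library are available. Lean on these libraries where they do the work, as an engineer would, in place of code of your own. Each camera call takes 0.05 s, during which the arm holds its last target. There are 200 camera calls.

TASK

Show the painter the next step by pointing with the fingertips, from just above (a few centimetres) and touching nothing at all: first point at the brush with the red handle for two seconds, then at the blue paint pot for two seconds, then at the white egg on the board, and finish there, still pointing at it. Rise a hand's breadth clear between them, so that you never point closely at any other brush, pot or cut-out.

Things in the scene. Friction and masses are not known exactly. Their poses are not given: they have to be found in the camera images.
- brush_red: loose flat wash brush with a red handle, lying flat on the cork mat: 170 mm long, 34 mm wide at the steel ferrule and bristles (handle 16 mm wide), 10 mm thick. Origin: underside, mid-length; its x axis runs along the brush towards the bristles, z up (top at z +10 mm)
- brush_black: loose flat wash brush with a black handle, lying flat on the cork mat: 170 mm long, 34 mm wide at the steel ferrule and bristles (handle 16 mm wide), 10 mm thick. Origin: underside, mid-length; its x axis runs along the brush towards the bristles, z up (top at z +10 mm)
- brush_wood: loose flat wash brush with a pale bare-wood handle, lying flat on the cork mat: 170 mm long, 34 mm wide at the steel ferrule and bristles (handle 16 mm wide), 10 mm thick. Origin: underside, mid-length; its x axis runs along the brush towards the bristles, z up (top at z +10 mm)
- pot_blue: loose closed paint pot with a blue lid and band, 46 mm in diameter, 55 mm tall, one of four standing about 90 mm apart on a wooden slab. Origin: centre of its underside, z up (lid top at z +55 mm)
- pot_yellow: loose closed paint pot with a yellow lid and band, 46 mm in diameter, 55 mm tall, one of four standing about 90 mm apart on a wooden slab. Origin: centre of its underside, z up (lid top at z +55 mm)
- pot_green: loose closed paint pot with a green lid and band, 46 mm in diameter, 55 mm tall, one of four standing about 90 mm apart on a wooden slab. Origin: centre of its underside, z up (lid top at z +55 mm)
- pot_white: loose closed paint pot with a white lid and band, 46 mm in diameter, 55 mm tall, one of four standing about 90 mm apart on a wooden slab. Origin: centre of its underside, z up (lid top at z +55 mm)
- egg: white egg-shaped card cut-out, 62 x 48 mm, 4 mm thick, glued on the blue collage board. Origin: underside, middle of the egg; z up (top at z +4 mm)
- moon: yellow round card cut-out, 48 mm in diameter, 4 mm thick, glued on the same board. Origin: centre of underside
- house: red house-shaped card cut-out, about 53 x 45 mm, 4 mm thick, glued on the same board. Origin: underside, middle
- mat: fixed cork mat 200 x 200 x 4 mm under the three brushes. Origin: centre of underside
- slab: fixed wooden slab 170 x 170 x 10 mm under the four pots. Origin: centre of underside
- board: fixed kraft-card board 180 x 240 mm with a blue sheet, 6 mm thick in all, that carries the three cut-outs. Origin: centre of underside
There are look-alikes about, which are no part of the job. There is more than one size of the pot_blue; the job needs the middle-sized. What is shaped like the brush_red but purple or turquoise is not meant.

How it is judged:
By the outcome, as a careful person would: the job done as asked, in the order asked, and still so for the second after the job is handed in, with the robot touching nothing.
It also fails if it takes over 58 s, if anything falls off the work surface, if the arm or the gripper's body presses on something with over 40 N, if the wrist force passes 120 N, or if a joint passes its speed limit or range.

## Working session

There is one attempt and no reset: what is moved stays moved. The work goes in short steps, Python scripts to look and compute and a tool call to move; the robot and the scene stay as the last step left them, time stands still between calls to the robot, and variables do not carry over. Pictures are saved under pics/ and viewed, at most 10 in all, crops included, and the job is handed in when it is done.

Besides the shell and the picture viewer there is one more tool, called after "Emit:" in YAML: its name, and indented under it one key for each argument. send_rows: Moves the arm, as the interface text tells. Its arguments: {"type":"object","properties":{"series":{"type":"array","items":{"type":"array"}}},"required":["series"]}

```bash
mkdir -p pics; python3 - <<'E'
from bench import telemetry,camera,spotter
import cv2,numpy as np
for c in("top","side"):
    d=camera(c); cv2.imwrite(f"pics/{c}0.png",cv2.resize(d["pixels"][:,:,::-1],(800,600),interpolation=cv2.INTER_CUBIC))
    print(c,np.round(d["camera_matrix"],1).tolist(),d["xyz"],d["orientation"],[k for k in d])
    for t in("brush_red","brush_black","brush_wood","pot_blue","egg","moon","house","mat","slab","board"):
        print(t,[(round(r["conf"],2),np.round(r["xyz"],3).tolist()) for r in spotter.landmark_of(t,c)])
o=telemetry.get_obs();print(o["time_s"],o["eef_pos"],o["eef_rot"],o["opening"])
E
```

```text
top [[349.2, 0.0, 258.0], [0.0, 349.2, 183.7], [0.0, 0.0, 1.0]] [0.28706083 0.04179628 0.94237389] [-0.69543216 -0.07141426  0.07216542  0.71138335] ['pixels', 'camera_matrix', 'xyz', 'orientation']
brush_red [(0.85, [0.525, 0.359, 0.005]), (0.84, [0.291, 0.209, 0.0]), (0.71, [0.304, 0.452, 0.0]), (0.5, [0.558, -0.077, 0.005])]
brush_black [(0.76, [0.542, 0.296, 0.004]), (0.44, [0.552, 0.07, 0.003])]
brush_wood [(0.88, [0.558, 0.235, 0.008])]
pot_blue [(0.82, [0.459, -0.242, 0.005]), (0.76, [0.336, -0.116, 0.0]), (0.68, [0.527, -0.357, 0.008]), (0.67, [0.34, -0.323, -0.001])]
egg [(0.68, [0.554, 0.071, 0.002])]
moon [(0.59, [0.567, -0.004, 0.004])]
house [(0.47, [0.556, -0.075, 0.004])]
mat [(0.77, [0.543, 0.294, 0.002])]
slab [(0.97, [0.496, -0.289, 0.0]), (0.52, [0.553, -0.258, 0.008])]
board [(0.92, [0.546, -0.001, -0.001]), (0.7, [0.569, -0.004, 0.006])]
side [[432.3, 0.0, 260.0], [0.0, 432.3, 186.2], [0.0, 0.0, 1.0]] [ 0.33688699 -0.8117907   0.85938052] [ 0.91924832  0.38702475 -0.02259319 -0.06843907] ['pixels', 'camera_matrix', 'xyz', 'orientation']
brush_red [(0.79, [0.522, 0.36, 0.005]), (0.55, [0.305, 0.452, -0.0])]
brush_black [(0.58, [0.54, 0.297, 0.007]), (0.43, [0.555, 0.073, 0.004])]
brush_wood [(0.65, [0.564, 0.232, 0.005])]
pot_blue [(0.94, [0.337, -0.117, -0.001]), (0.92, [0.46, -0.246, 0.013]), (0.73, [0.34, -0.324, -0.0])]
egg [(0.76, [0.555, 0.074, 0.005]), (0.72, [0.461, -0.24, 0.013]), (0.18, [0.558, -0.08, 0.005])]
moon [(0.75, [0.564, -0.001, 0.004]), (0.7, [0.525, -0.353, 0.008])]
house [(0.52, [0.559, -0.08, 0.005]), (0.33, [0.436, -0.319, 0.008])]
mat [(0.95, [0.542, 0.296, -0.001]), (0.61, [0.437, -0.317, 0.011])]
slab [(0.57, [0.492, -0.291, 0.004])]
board [(0.64, [0.546, 0.001, -0.001])]
1.1 [0.15768511 0.55296724 0.2085015 ] [ 6.59030765e-06  1.38444060e-01  9.90370255e-01 -2.01117259e-06] 1.0005095178654813
```

View pics/top0.png

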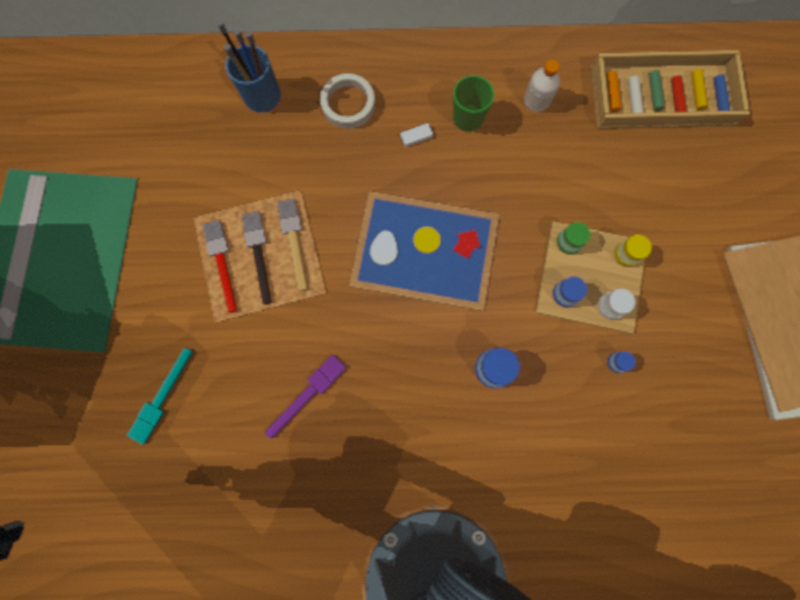

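View pics/side0.png

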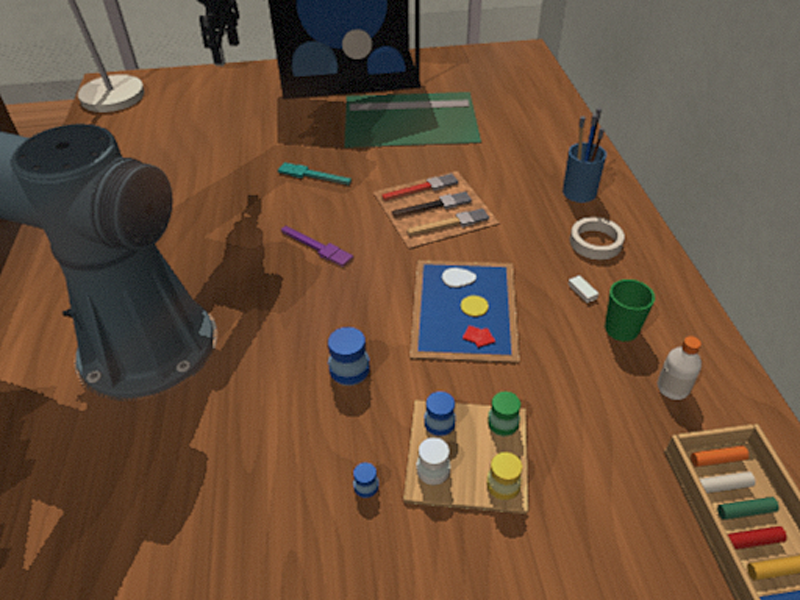

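The top view shows the red brush at about (220,265) and the middle-sized blue pot, on the slab, at (570,292). The larger (498,368) and smaller (622,362) blue pots are decoys. The egg is at (384,247). Both cameras agree on brush (0.524, 0.359), pot (0.460, -0.244) and egg (0.555, 0.073), and the spacings match the sizes given. I'll shut the fingers and move high above the brush.

Emit:
send_rows:
  series:
    - [[0,0,0],[15,-8,10],1]
    - [[0,0,0],[55,-29,15],1]
    - [[0,0,0],[100,-53,15],1]
    - [[0,0,0],[150,-80,15],1]
    - [[0,0,0],[200,-106,15],1]
    - [[0,0,0],[250,-133,15],1]
    - [[0,0,0],[300,-159,15],1]
    - [[0,0,0],[345,-183,15],1]
    - [[0,0,0],[366,-194,15],1]
    - [[0,0,0],[366,-194,15],1]

```text
time_s: 2.35
eef_pos: [0.525, 0.3576, 0.2237]
eef_rot: [-0.0, 0.14, 0.99, 0.0]
wrist_force: [-0.7, 1.3, -0.6]
opening: 0.0
grasp_force: 0.0
```

Emit:
send_rows:
  series:
    - [[0,0,0],[0,0,-15],1]
    - [[0,0,0],[0,0,-50],1]
    - [[0,0,0],[0,0,-90],1]
    - [[0,0,0],[0,0,-130],1]
    - [[0,0,0],[0,0,-160],1]
    - [[0,0,0],[0,0,-175],1]
    - [[0,0,0],[0,0,-178],1]
    - [[0,0,0],[0,0,-178],1]

```text
time_s: 3.35
eef_pos: [0.5241, 0.3596, 0.0465]
eef_rot: [0.001, 0.138, 0.99, 0.0]
wrist_force: [0.3, -0.3, 0.1]
opening: 0.001
grasp_force: 0.0
```

```bash
python3 - <<'E'
from bench import telemetry,camera
import cv2,numpy as np
from scipy.spatial.transform import Rotation as R
o=telemetry.get_obs();print(o["time_s"],o["eef_pos"])
d=[camera(c) for c in("top","side")]
def px(c,p):
    w,x,y,z=c["orientation"];v=R.from_quat([x,y,z,w]).inv().apply(np.array(p)-c["xyz"])
    u=c["camera_matrix"]@[v[0],-v[1],-v[2]];return u[:2]/u[2]
out=[]
pts=[(.524,.359,.014),(.460,-.244,.065),(.555,.073,.010)]
ims=[]
for c in d:
    im=cv2.resize(c["pixels"][:,:,::-1],None,fx=2,fy=2,interpolation=cv2.INTER_CUBIC)
    for p in pts: cv2.drawMarker(im,tuple(int(round(2*a)) for a in px(c,p)),(0,255,0),0,10,1)
    ims.append(im)
t,s=ims
cv2.imwrite("pics/chk.png",np.vstack([t[200:440,220:880],s[200:560,440:1020][:, :,:] if False else cv2.resize(s[200:560,440:1020],(660,360))]))
E
```

```text
3.35 [0.52406635 0.35962329 0.04652632]
```

View pics/chk.png

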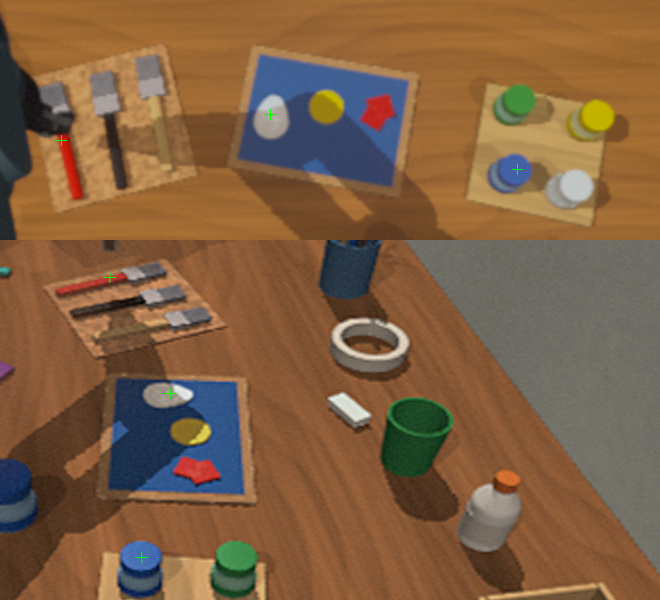

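The markers land on the red handle (61,140), the egg (270,115) and the blue lid (517,170) in the top view, and also in the side view. The fingertip hovers just above the red handle, so I'll hold there.

Emit:
send_rows:
  series:
    - [[0,0,0],[0,0,0],1]
    - [[0,0,0],[0,0,0],1]
    - [[0,0,0],[0,0,0],1]
    - [[0,0,0],[0,0,0],1]
    - [[0,0,0],[0,0,0],1]
    - [[0,0,0],[0,0,0],1]
    - [[0,0,0],[0,0,0],1]
    - [[0,0,0],[0,0,0],1]
    - [[0,0,0],[0,0,0],1]
    - [[0,0,0],[0,0,0],1]

```text
time_s: 4.7
eef_pos: [0.5237, 0.359, 0.0455]
eef_rot: [-0.0, 0.138, 0.99, -0.0]
wrist_force: [-0.2, 0.2, 0.0]
opening: 0.004
grasp_force: 0.0
```

Emit:
send_rows:
  series:
    - [[0,0,0],[0,0,0],1]
    - [[0,0,0],[0,0,0],1]
    - [[0,0,0],[0,0,0],1]
    - [[0,0,0],[0,0,0],1]
    - [[0,0,0],[0,0,0],1]
    - [[0,0,0],[0,0,0],1]
    - [[0,0,0],[0,0,0],1]
    - [[0,0,0],[0,0,0],1]
    - [[0,0,0],[0,0,0],1]
    - [[0,0,0],[0,0,0],1]

```text
time_s: 5.95
eef_pos: [0.5237, 0.359, 0.0455]
eef_rot: [-0.0, 0.138, 0.99, -0.0]
wrist_force: [0.4, 0.2, 0.3]
opening: -0.002
grasp_force: 0.0
```

Emit:
send_rows:
  series:
    - [[0,0,0],[0,0,15],1]
    - [[0,0,0],[0,0,55],1]
    - [[0,0,0],[0,0,100],1]
    - [[0,0,0],[0,0,145],1]
    - [[0,0,0],[0,0,175],1]
    - [[0,0,0],[0,0,185],1]
    - [[0,0,0],[0,0,185],1]

```text
time_s: 6.82
eef_pos: [0.5238, 0.359, 0.231]
eef_rot: [0.0, 0.138, 0.99, 0.0]
wrist_force: [-0.1, 1.5, 0.1]
opening: -0.002
grasp_force: 0.0
```

Emit:
send_rows:
  series:
    - [[0,0,0],[-3,-25,0],1]
    - [[0,0,0],[-9,-80,0],1]
    - [[0,0,0],[-14,-135,0],1]
    - [[0,0,0],[-20,-190,0],1]
    - [[0,0,0],[-26,-245,0],1]
    - [[0,0,0],[-32,-300,0],1]
    - [[0,0,0],[-38,-355,0],1]
    - [[0,0,0],[-44,-410,0],1]
    - [[0,0,0],[-50,-465,0],1]
    - [[0,0,0],[-55,-515,0],1]

```text
time_s: 8.07
eef_pos: [0.4673, -0.1574, 0.2286]
eef_rot: [-0.001, 0.139, 0.99, 0.001]
wrist_force: [1.0, 0.2, 0.5]
opening: 0.0
grasp_force: 0.0
```

Emit:
send_rows:
  series:
    - [[0,0,0],[-5,-45,0],1]
    - [[0,0,0],[-8,-75,0],1]
    - [[0,0,0],[-9,-88,0],1]
    - [[0,0,0],[-9,-88,0],1]
    - [[0,0,0],[-9,-88,-15],1]
    - [[0,0,0],[-9,-88,-55],1]
    - [[0,0,0],[-9,-88,-95],1]
    - [[0,0,0],[-9,-88,-125],1]
    - [[0,0,0],[-9,-88,-135],1]
    - [[0,0,0],[-9,-88,-135],1]

```text
time_s: 9.32
eef_pos: [0.4596, -0.243, 0.095]
eef_rot: [-0.001, 0.138, 0.99, 0.0]
wrist_force: [-0.7, -0.5, 0.2]
opening: -0.003
grasp_force: 0.0
```

Emit:
send_rows:
  series:
    - [[0,0,0],[0,0,0],1]
    - [[0,0,0],[0,0,0],1]
    - [[0,0,0],[0,0,0],1]
    - [[0,0,0],[0,0,0],1]
    - [[0,0,0],[0,0,0],1]
    - [[0,0,0],[0,0,0],1]
    - [[0,0,0],[0,0,0],1]
    - [[0,0,0],[0,0,0],1]
    - [[0,0,0],[0,0,0],1]
    - [[0,0,0],[0,0,0],1]

```text
time_s: 10.58
eef_pos: [0.4597, -0.244, 0.0955]
eef_rot: [-0.0, 0.138, 0.99, 0.0]
wrist_force: [-0.2, 0.4, -1.3]
opening: 0.002
grasp_force: 0.0
```

Emit:
send_rows:
  series:
    - [[0,0,0],[0,0,0],1]
    - [[0,0,0],[0,0,0],1]
    - [[0,0,0],[0,0,0],1]
    - [[0,0,0],[0,0,0],1]
    - [[0,0,0],[0,0,0],1]
    - [[0,0,0],[0,0,0],1]
    - [[0,0,0],[0,0,0],1]
    - [[0,0,0],[0,0,0],1]
    - [[0,0,0],[0,0,0],1]
    - [[0,0,0],[0,0,0],1]

```text
time_s: 11.82
eef_pos: [0.4597, -0.244, 0.0955]
eef_rot: [-0.0, 0.138, 0.99, 0.0]
wrist_force: [-0.4, 0.1, -0.2]
opening: 0.003
grasp_force: 0.0
```

```bash
python3 - <<'E'
from bench import camera
import cv2,numpy as np
t,s=[cv2.resize(camera(c)["pixels"][:,:,::-1],None,fx=2,fy=2) for c in("top","side")]
cv2.imwrite("pics/chk2.png",np.hstack([t[200:540,600:980],s[380:720,460:840]]))
E
```

```text
(no output)
```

View pics/chk2.png

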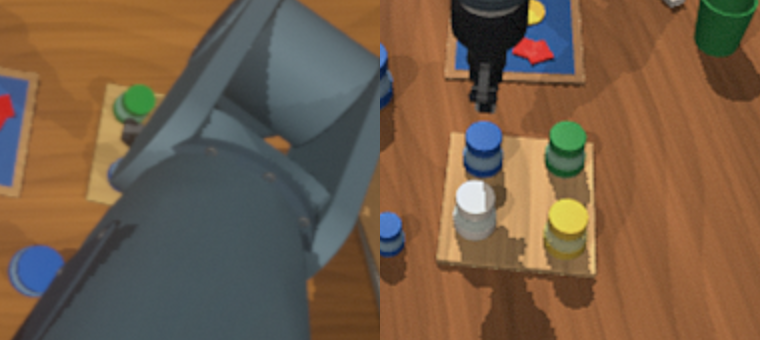

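The side view shows the closed fingertips (485,100) just above the blue lid (483,135), with nothing touched. Next I'll rise and go to the egg.

Emit:
send_rows:
  series:
    - [[0,0,0],[0,0,15],1]
    - [[0,0,0],[0,0,55],1]
    - [[0,0,0],[0,0,95],1]
    - [[0,0,0],[0,0,125],1]
    - [[0,0,0],[0,0,135],1]
    - [[0,0,0],[0,0,135],1]

```text
time_s: 12.68
eef_pos: [0.4598, -0.2442, 0.231]
eef_rot: [0.001, 0.138, 0.99, -0.0]
wrist_force: [-0.9, -0.4, -0.2]
opening: -0.0
grasp_force: 0.0
```

Emit:
send_rows:
  series:
    - [[0,0,0],[5,16,0],1]
    - [[0,0,0],[17,56,0],1]
    - [[0,0,0],[30,102,0],1]
    - [[0,0,0],[45,150,0],1]
    - [[0,0,0],[60,200,0],1]
    - [[0,0,0],[74,247,0],1]
    - [[0,0,0],[86,287,0],1]
    - [[0,0,0],[95,317,0],1]
    - [[0,0,0],[95,317,0],1]
    - [[0,0,0],[95,317,0],1]

```text
time_s: 13.92
eef_pos: [0.5537, 0.0733, 0.2293]
eef_rot: [-0.001, 0.138, 0.99, -0.0]
wrist_force: [-0.1, 0.3, -0.2]
opening: 0.003
grasp_force: 0.0
```

Emit:
send_rows:
  series:
    - [[0,0,0],[0,0,-15],1]
    - [[0,0,0],[0,0,-55],1]
    - [[0,0,0],[0,0,-95],1]
    - [[0,0,0],[0,0,-135],1]
    - [[0,0,0],[0,0,-170],1]
    - [[0,0,0],[0,0,-187],1]
    - [[0,0,0],[0,0,-190],1]
    - [[0,0,0],[0,0,-190],1]
    - [[0,0,0],[0,0,-190],1]
    - [[0,0,0],[0,0,-190],1]

```text
time_s: 15.18
eef_pos: [0.5555, 0.073, 0.0416]
eef_rot: [0.001, 0.138, 0.99, 0.0]
wrist_force: [0.5, -0.4, 0.7]
opening: 0.001
grasp_force: 0.0
```

Emit:
send_rows:
  series:
    - [[0,0,0],[0,0,0],1]
    - [[0,0,0],[0,0,0],1]
    - [[0,0,0],[0,0,0],1]
    - [[0,0,0],[0,0,0],1]
    - [[0,0,0],[0,0,0],1]
    - [[0,0,0],[0,0,0],1]
    - [[0,0,0],[0,0,0],1]
    - [[0,0,0],[0,0,0],1]
    - [[0,0,0],[0,0,0],1]
    - [[0,0,0],[0,0,0],1]

```text
time_s: 16.42
eef_pos: [0.5547, 0.073, 0.0405]
eef_rot: [0.0, 0.138, 0.99, -0.0]
wrist_force: [-0.3, -0.3, -0.3]
opening: 0.003
grasp_force: 0.0
```

Emit:
send_rows:
  series:
    - [[0,0,0],[0,0,0],1]
    - [[0,0,0],[0,0,0],1]
    - [[0,0,0],[0,0,0],1]
    - [[0,0,0],[0,0,0],1]
    - [[0,0,0],[0,0,0],1]
    - [[0,0,0],[0,0,0],1]
    - [[0,0,0],[0,0,0],1]
    - [[0,0,0],[0,0,0],1]

```text
time_s: 17.42
eef_pos: [0.5547, 0.073, 0.0405]
eef_rot: [-0.0, 0.138, 0.99, -0.0]
wrist_force: [0.8, -0.3, 0.4]
opening: 0.003
grasp_force: 0.0
```

```bash
python3 - <<'E'
from bench import camera
import cv2,numpy as np
t,s=[cv2.resize(camera(c)["pixels"][:,:,::-1],None,fx=2,fy=2) for c in("top","side")]
cv2.imwrite("pics/chk3.png",np.hstack([t[200:540,400:780],s[200:540,400:780]]))
E
```

```text
(no output)
```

View pics/chk3.png

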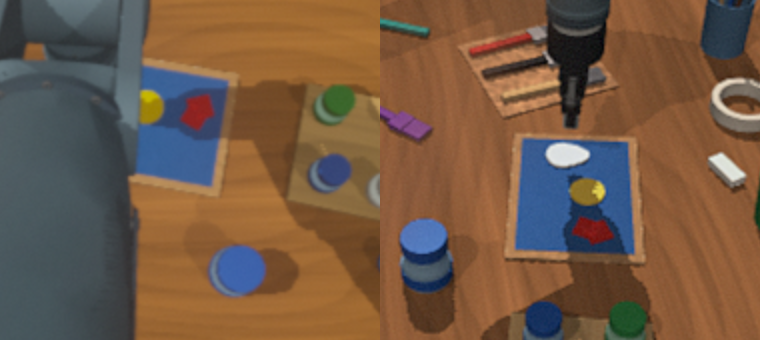

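The fingertip at (570,125) in the side view is about 30 mm above the egg (568,155), and everything is undisturbed. I'll hand in now.

```bash
python3 -c "
from bench import ctrl
print(ctrl.hand_in())"
```

```text
the job is handed in; nothing more can be done
None
```

The arm pointed at the red brush, then the middle-sized blue pot, holding over 2 s at each, and finished still pointing at the egg from about 30 mm above; nothing was touched, it took about 17.5 s, and the job is handed in.

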